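Mount the cup carrier and its lock cap on the mixer spindle

TASK

Get the sample mixer ready: fit the green cup carrier over the upright spindle so that it sits flat on the turntable, and only then put the black lock cap on the spindle on top of it, fully down and level on the carrier's hub. Lower both parts into place rather than dropping them, and let go of them.

Things in the scene. Friction and masses are not known exactly. Their poses are not given: they have to be found in the camera images.
- spindle_seat (a point): Point on the spindle's axis at the top of the mixer's grey turntable, 70 mm above the table; z up. Mixer: fixed white box 170 x 170 x 60 mm, turntable 124 mm across. The upright steel spindle, 14 mm thick, rises 59 mm above this point, its last 8 mm tapering to 4 mm. It does not turn.
- carrier_hub (a point): Grip point on the axis of the green carrier, 30 mm above its underside; z up. A disc 110 mm across, 8 mm thick, with six dark spots and a central hub 40 mm across whose top is 14 mm above this point (disc top 22 mm below it). A 24 mm hole runs right through. About 0.15 kg, lies flat, hub up: grip the hub here from above, fingertips clear of the disc. The blue one is not wanted.
- cap_center (a point): Centre of the black lock cap, 17 mm above its underside; z up. A round knob 40 mm across, 34 mm tall, closed on top, with a bore 23 mm wide and 20 mm deep from below that goes over the spindle's end. About 0.06 kg; stands bore down. In place its underside rests on top of the carrier's hub. The equal white cap is not wanted.
Things that resemble listed ones, but are neither listed nor needed, are in the scene too. Leave any pink look-alike of the part that bears carrier_hub alone.

How it is judged:
By the outcome, as a careful person would: the job done as asked, in the order asked, and still so for the second after the job is handed in, with the robot touching nothing.
It also fails if it takes over 64 s, if anything falls off the work surface, if the arm or the gripper's body presses on something with over 40 N, if the wrist force passes 120 N, or if a joint passes its speed limit or range.

ROBOT

A 7-joint arm with a two-finger parallel gripper is mounted at the origin on the work surface. World frame = base frame: x ahead of the robot, y to its left, z up, the work surface at z = 0. Lengths are in m, angles in rad, forces in N, time in s.
With the tool pointing down it reaches from about 0.425 to 0.925 m from the base axis. Payload 6.8 kg.
Tool frame: the origin (TCP) lies on the centre line of the jaws, within the pads' length; the fingertips stand 14 mm ahead of it and the grasp point (between the pads) lies 5 mm behind it; y points along the fingers, x is the direction in which the jaws open and shut, and the axes are right-handed (so a half turn about y gives the same grasp; the last joint's range is limited). The gripper opens to 85 mm and grips with 20 to 120 N. Pads are 22 mm wide; open, the fingers measure 114 mm over their backs; the gripper's body (76 mm by 85 mm) begins 54 mm behind the grasp point. The pads swing forward as they close: fully open they stand 13 mm farther back than shut.
Start: joints at [1.077, 0.477, 0.022, 1.555, -0.011, 1.109, -0.083], TCP at [0.254, -0.625, 0.245] pointing down, gripper open.
Joint ranges: [-2.96, 2.96], [-0.34, 2.1], [-1.41, 1.46], [0.24, 2.44], [-1.37, 4.51], [0.17, 1.92], [-2.96, 2.96]. Speed limits (rad/s): [2.39, 2.39, 3.14, 3.14, 3.14, 3.14, 3.14].

INTERFACE

Orientations are given as a rotation vector (axis times angle).
In Python, from bench import get_obs, vision, ticket gives the robot as it stands. The module is installed in compiled form; this text tells all that it offers.
- The arm moves only by the tool jog_arm, never from a script. Its argument "motion" is a list of rows, each an object of numbers: "gripper": the finger opening in mm, from 0 to 85.4; "tx", "ty", "tz": the shift along the tool's x, y, z in mm; "ax", "ay", "az": the turn, a rotation vector about the tool's x, y, z in rad. In form: [{"gripper": .., "tx": .., "ty": .., "tz": .., "ax": .., "ay": .., "az": ..}, ...]. A call has 1 to 12 rows; each row shifts and turns the commanded pose from where the row before left it, along the tool's axes as they then stand; what a row does not reach is not made up. A row lasts 1/10 s, in which the tool goes at most 50 mm and 8.59 degrees, less where a joint would pass 70% of its speed; a pose out of reach is approached as far as the arm can. A call is refused whole if a number of a shift passes 50 or a number of a turn 0.15, either way. A call with a gripper value outside its range is refused whole. The fingers move at their own pace and stop on an object; "newtons" is the grip in N (left out, the last holds). Time passes only in rows, so rows that do not move let the fingers close. It gives the time, the measured TCP pose, the force and the opening at its end, in the units of the state.
- get_obs(): the state, without advancing time (a new reading comes with each control period).
- vision.grab_frame(name): name is "side" or "top" or "wrist"; returns the picture (480x640x3 uint8, red, green, blue); there is no depth.
- vision.get_calibration(name): a dict with "camera_matrix" (3x3 intrinsics, pixels), "world_from_camera" (4x4, takes a point from camera to world coordinates). Camera axes: x right, y down, z forward; pixel columns grow to the right and rows downward; lengths in m; the calibration is good to about 2 mm. A picture is of the moment at which its call begins: read the wrist's pose just before it. get_calibration takes no time and is no camera call; for the wrist camera it gives the pose at the moment of the call.
- ticket.hand_in(): hands the job in, once; it reports no verdict.
The state is a dict: "clock": time; "joints": joint angles; "qvel": joint speeds; "tau": joint torques, N m; "tcp_pos": TCP position; "orientation": TCP orientation; "contact_force": force on the tool from outside, world axes, zero at the start; "moment": the same for the moment, N m; "grip_width": finger opening in m.
Only numpy, scipy, OpenCV 4.12 (cv2) and the standard library are available. Lean on these libraries where they do the work, as an engineer would, in place of code of your own. Each camera call takes 0.05 s, during which the arm holds its last target.

## Working session

There is one attempt and no reset: what is moved stays moved. The work goes in short steps, Python scripts to look and compute and a tool call to move; the robot and the scene stay as the last step left them, time stands still between calls to the robot, and variables do not carry over. Pictures are saved under pics/ and viewed, and the job is handed in when it is done.

Besides the shell and the picture viewer there is one more tool, called after "Call:" by a JSON object that holds its "op" and its "data". jog_arm: Moves the arm, as the interface text tells. Its arguments: {"type":"object","properties":{"motion":{"type":"array"},"newtons":{"type":"number"}},"required":["motion"]}

```bash
mkdir -p pics; ls; python3 - <<'E'
from bench import get_obs, vision
import cv2
o=get_obs(); print({k:o[k] for k in("clock","joints","tcp_pos","orientation","contact_force","grip_width")})
for n in("side","top","wrist"):
    f=vision.grab_frame(n); cv2.imwrite(f"pics/{n}0.png",cv2.cvtColor(f,cv2.COLOR_RGB2BGR))
    c=vision.get_calibration(n);print(n,c)
E
```

```text
pics
{'clock': 0.0, 'joints': array([ 1.07690019,  0.47779372,  0.02231085,  1.55643667, -0.01153194,
        1.10926398, -0.08312844]), 'tcp_pos': array([ 0.2538077 , -0.62487181,  0.24433562]), 'orientation': array([-1.36643462,  0.9216161 , -0.9191103 ]), 'contact_force': array([ 0.84717783,  0.1648733 , -0.25229962]), 'grip_width': 0.08541685220543478}
side {'camera_matrix': array([[558.16311738,   0.        , 330.51982751],
       [  0.        , 558.16311738, 228.39051612],
       [  0.        ,   0.        ,   1.        ]]), 'world_from_camera': array([[-0.98643065, -0.1139902 ,  0.11815585,  0.28676354],
       [-0.16407572,  0.70991489, -0.68490876,  0.88207584],
       [-0.00580771, -0.6950015 , -0.71898483,  0.92064639],
       [ 0.        ,  0.        ,  0.        ,  1.        ]])}
top {'camera_matrix': array([[451.33898709,   0.        , 319.92224604],
       [  0.        , 451.33898709, 239.64187613],
       [  0.        ,   0.        ,   1.        ]]), 'world_from_camera': array([[ 0.00641518, -0.99807556,  0.06167668,  0.37527463],
       [-0.99960989, -0.00807723, -0.02673638,  0.07083907],
       [ 0.0271831 , -0.0614811 , -0.99773802,  1.23999507],
       [ 0.        ,  0.        ,  0.        ,  1.        ]])}
wrist {'camera_matrix': array([[401.06900181,   0.        , 326.85604347],
       [  0.        , 401.06900181, 242.16898077],
       [  0.        ,   0.        ,   1.        ]]), 'world_from_camera': array([[ 0.3765575 , -0.88817749, -0.26333476,  0.32081543],
       [-0.92639105, -0.36164158, -0.10495231, -0.59922677],
       [-0.00201652,  0.28347154, -0.95897853,  0.37316726],
       [ 0.        ,  0.        ,  0.        ,  1.        ]])}
```

View pics/top0.png

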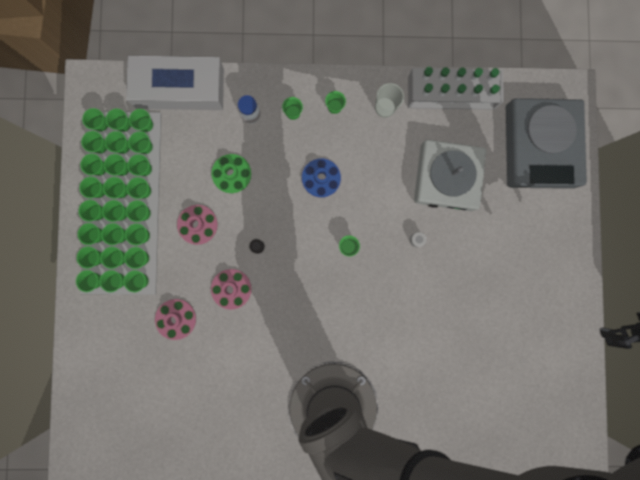

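View pics/side0.png

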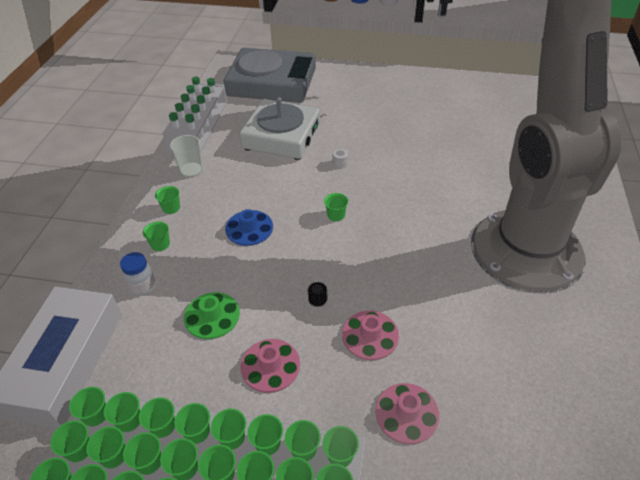

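View pics/wrist0.png

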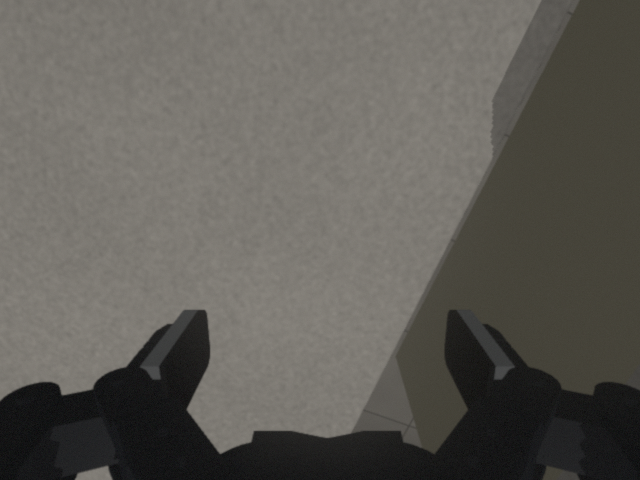

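```bash
python3 - <<'E'
from bench import get_obs
from scipy.spatial.transform import Rotation as R
print(R.from_rotvec(get_obs()["orientation"]).as_matrix().round(3))
E
```

```text
[[ 0.376 -0.001  0.926]
 [-0.926  0.001  0.376]
 [-0.001 -1.    -0.   ]]
```

```bash
python3 - <<'E'
import cv2,numpy as np
t=cv2.imread("pics/top0.png");s=cv2.imread("pics/side0.png")
def cr(im,u,v,h,k): return cv2.resize(im[v-h:v+h,u-h:u+h],(k,k),interpolation=cv2.INTER_CUBIC)
a=[cr(t,452,172,40,380),cr(t,231,173,40,380)]
b=[cr(s,281,122,45,380),cr(s,212,312,45,380)]
cv2.imwrite("pics/crop1.png",cv2.resize(np.vstack([np.hstack(a),np.hstack(b)]),(600,600)))
cv2.imwrite("pics/crop2.png",np.hstack([cr(t,257,246,25,380),cr(s,317,294,25,380)]))
E
```

```text
(no output)
```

View pics/crop1.png

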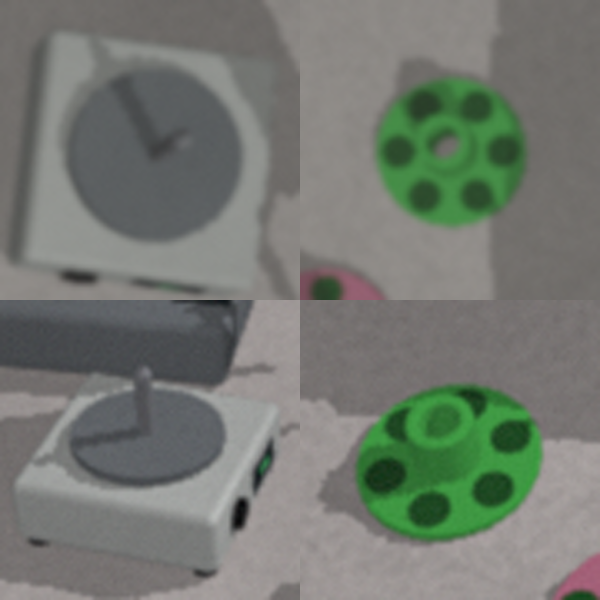

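View pics/crop2.png

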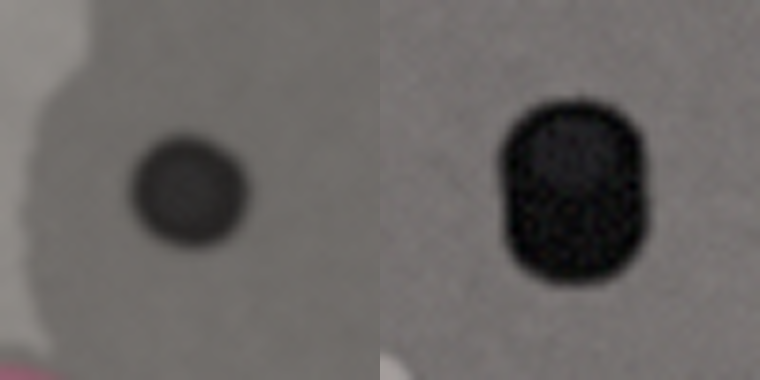

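```bash
cat >h.py <<'E'
import numpy as np,cv2
from bench import get_obs,vision,ticket
from scipy.spatial.transform import Rotation as R
def ray(n,uv,C=None):
    C=C or vision.get_calibration(n);K=C["camera_matrix"];T=C["world_from_camera"]
    d=T[:3,:3]@np.linalg.solve(K,[uv[0],uv[1],1.]);return T[:3,3],d
def onz(n,uv,z,C=None):
    o,d=ray(n,uv,C);return (o+d*(z-o[2])/d[2]).round(4)
def proj(n,p,C=None):
    C=C or vision.get_calibration(n);T=np.linalg.inv(C["world_from_camera"]);q=C["camera_matrix"]@(T[:3,:3]@np.array(p)+T[:3,3]);return (q[:2]/q[2]).round(1)
def tri(a,b):
    (o1,d1),(o2,d2)=a,b
    s,*_=np.linalg.lstsq(np.c_[d1,-d2],o2-o1,rcond=None);p,q=o1+s[0]*d1,o2+s[1]*d2
    return ((p+q)/2).round(4),np.linalg.norm(p-q).round(4)
def biggest(m,box=None):
    if box: 
        k=np.zeros_like(m);u0,v0,u1,v1=box;k[v0:v1,u0:u1]=1;m=m*k
    cs,_=cv2.findContours(m.astype(np.uint8),cv2.RETR_EXTERNAL,cv2.CHAIN_APPROX_NONE);return max(cs,key=cv2.contourArea)
def ctr(c,z,n,C=None):  # contour -> circle on plane z (project then fit)
    P=np.array([onz(n,p,z,C)[:2] for p in c[:,0]]);A=np.c_[2*P,np.ones(len(P))];s=np.linalg.lstsq(A,(P**2).sum(1),rcond=None)[0]
    return s[:2].round(4),np.sqrt(s[2]+s[:2]@s[:2]).round(4)
def go(p,jaw=None):
    "tool shift in mm to world p; yaw to align jaws"
    o=get_obs();M=R.from_rotvec(o["orientation"]).as_matrix();print("shift mm",((M.T@(np.array(p)-o["tcp_pos"]))*1000).round(1),"M",M.round(3).tolist())
def save(n,name,f=None):
    f=vision.grab_frame(n) if f is None else f;cv2.imwrite(f"pics/{name}.png",cv2.cvtColor(f,cv2.COLOR_RGB2BGR));return f
E
python3 - <<'E'
from h import *
t=cv2.imread("pics/top0.png").astype(int);s=cv2.imread("pics/side0.png").astype(int)
for n,im,bx in(("top",t,(205,148,260,198)),("side",s,(180,288,243,340))):
    g=(im[...,1]>im[...,2]+25)&(im[...,1]>im[...,0]+15)
    c=biggest(cv2.morphologyEx(g.astype(np.uint8),cv2.MORPH_CLOSE,np.ones((5,5))),bx)
    print("carrier",n,ctr(c,.008,n), cv2.boundingRect(c))
c=biggest((t.max(2)<65).astype(np.uint8),(240,230,275,262));M=cv2.minEnclosingCircle(c);print(M,"cap top",ctr(c,.034,"top"),cv2.boundingRect(c))
c2=biggest((s.max(2)<60).astype(np.uint8),(300,275,335,312));r=cv2.boundingRect(c2);print(r)
print("cap side top",onz("side",(r[0]+r[2]/2,r[1]+9.5),.034))
m=((t.max(2)<118)).astype(np.uint8);c=biggest(cv2.morphologyEx(m,cv2.MORPH_OPEN,np.ones((5,5))),(424,142,482,208));print("tt",cv2.boundingRect(c),ctr(c,.07,"top"))
print("base top",onz("top",(453.3,172.5),.07),"side",onz("side",(279.5,115.9),.07))
print("tip",onz("top",(460.8,169.3),.129),onz("side",(279.5,98.),.129),tri(ray("top",(460.8,169.3)),ray("side",(279.5,98))))
E
```

```text
carrier top (array([0.6324, 0.2839]), np.float64(0.0536)) (211, 154, 40, 40)
carrier side (array([0.631, 0.284]), np.float64(0.0548)) (184, 292, 56, 47)
((256.5, 246.0), 7.159010887145996) cap top (array([0.4318, 0.2074]), np.float64(0.0176)) (250, 239, 14, 14)
(308, 282, 19, 24)
cap side top [0.4294 0.214  0.034 ]
tt (429, 149, 47, 47) (array([ 0.6297, -0.3089]), np.float64(0.062))
base top [ 0.6283 -0.3121  0.07  ] side [ 0.6269 -0.3136  0.07  ]
tip [ 0.6239 -0.3119  0.129 ] [ 0.6212 -0.3077  0.129 ] (array([ 0.6238, -0.3133,  0.1253]), np.float64(0.0019))
```

Carrier candidates in the top picture:
- Green at (231,173): the only green six-spot disc, with a hub and an open hole seen in the enlarged crop, so this is the one wanted.
- Blue at (321,177): not wanted.
- Pink at (198,224), (231,289) and (175,319): not wanted.

Cap candidates are black at (257,246), which is wanted and confirmed in the crop, and white at (419,240), which is not. The spindle is on the mixer at (453,172). I'm moving above the carrier.

Call:
{"op": "jog_arm", "data": {"motion": [{"gripper": 85,"tx": -29,"tz": 29},{"tx": -29,"tz": 29},{"tx": -29,"tz": 29},{"tx": -29,"tz": 29},{"tx": -29,"tz": 29},{"tx": -29,"tz": 29},{"tx": -29,"tz": 29},{"tx": -29,"tz": 29},{"tx": -29,"tz": 29},{"tx": -29,"tz": 29},{"tx": -29,"tz": 29},{"tx": -29,"tz": 29}]}}

```text
schema error: expected keys gripper, tx, ty, tz, ax, ay, az
```

Call:
{"op": "jog_arm", "data": {"motion": [{"tx": -29,"tz": 29},{"tx": -29,"tz": 29},{"tx": -29,"tz": 29},{"tx": -29,"tz": 29},{"tx": -29,"tz": 29},{"tx": -29,"tz": 29},{"tx": -29,"tz": 29},{"tx": -29,"tz": 29},{"tx": -29,"tz": 29},{"tx": -29,"tz": 29},{"tx": -29,"tz": 29},{"tx": -29,"tz": 29}]}}

```text
schema error: expected keys gripper, tx, ty, tz, ax, ay, az
```

```bash
python3 - <<'E'
from h import *
go((.632,.284,.12));print(get_obs()["clock"],get_obs()["tcp_pos"],get_obs()["joints"].round(2))
C=vision.get_calibration("wrist");im=save("wrist","w1").astype(int)
g=(im[...,1]>im[...,0]+25)&(im[...,1]>im[...,2]+15)
c=biggest(cv2.morphologyEx(g.astype(np.uint8),cv2.MORPH_CLOSE,np.ones((9,9))))
print(cv2.boundingRect(c),ctr(c,.008,"wrist",C))
E
```

```text
shift mm [-699.7  125.5  692.5] M [[0.376, -0.001, 0.926], [-0.926, 0.001, 0.376], [-0.001, -1.0, -0.0]]
0.15 [ 0.25384201 -0.62499277  0.24456103] [ 1.08  0.48  0.02  1.56 -0.01  1.11 -0.08]Traceback (most recent call last):
  File "<stdin>", line 5, in <module>
  File "h.py", line 18, in biggest
    cs,_=cv2.findContours(m.astype(np.uint8),cv2.RETR_EXTERNAL,cv2.CHAIN_APPROX_NONE);return max(cs,key=cv2.contourArea)
                                                                                             ~~~^^^^^^^^^^^^^^^^^^^^^^^^
ValueError: max() iterable argument is empty
```

View pics/w1.png

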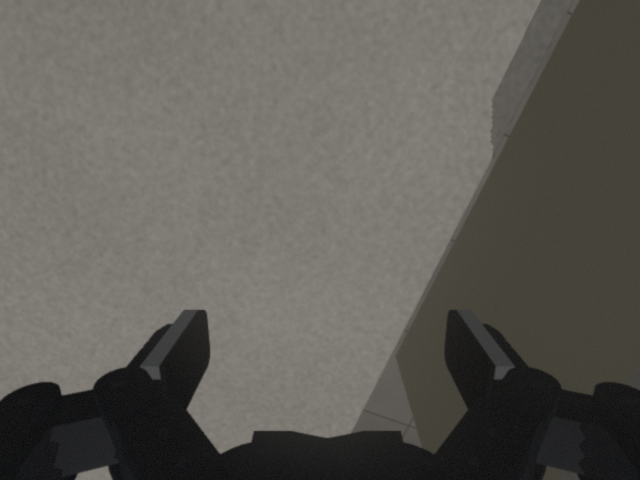

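The moves were refused because every row needs all seven keys. w1 still shows the start view with the empty table, so I'm resending with full rows.

Call:
{"op": "jog_arm", "data": {"motion": [{"gripper": 85,"tx": -29,"ty": 0,"tz": 29,"ax": 0,"ay": 0,"az": 0},{"gripper": 85,"tx": -29,"ty": 0,"tz": 29,"ax": 0,"ay": 0,"az": 0},{"gripper": 85,"tx": -29,"ty": 0,"tz": 29,"ax": 0,"ay": 0,"az": 0},{"gripper": 85,"tx": -29,"ty": 0,"tz": 29,"ax": 0,"ay": 0,"az": 0},{"gripper": 85,"tx": -29,"ty": 0,"tz": 29,"ax": 0,"ay": 0,"az": 0},{"gripper": 85,"tx": -29,"ty": 0,"tz": 29,"ax": 0,"ay": 0,"az": 0},{"gripper": 85,"tx": -29,"ty": 0,"tz": 29,"ax": 0,"ay": 0,"az": 0},{"gripper": 85,"tx": -29,"ty": 0,"tz": 29,"ax": 0,"ay": 0,"az": 0},{"gripper": 85,"tx": -29,"ty": 0,"tz": 29,"ax": 0,"ay": 0,"az": 0},{"gripper": 85,"tx": -29,"ty": 0,"tz": 29,"ax": 0,"ay": 0,"az": 0},{"gripper": 85,"tx": -29,"ty": 0,"tz": 29,"ax": 0,"ay": 0,"az": 0},{"gripper": 85,"tx": -29,"ty": 0,"tz": 29,"ax": 0,"ay": 0,"az": 0}]}}

```text
clock: 1.4
tcp_pos: [0.4458, -0.1705, 0.2454]
orientation: [-1.367, 0.92, -0.921]
contact_force: [-0.1, -1.4, -0.9]
grip_width: 0.0851
```

Call:
{"op": "jog_arm", "data": {"motion": [{"gripper": 85,"tx": -29,"ty": 0,"tz": 29,"ax": 0,"ay": 0,"az": 0},{"gripper": 85,"tx": -29,"ty": 0,"tz": 29,"ax": 0,"ay": 0,"az": 0},{"gripper": 85,"tx": -29,"ty": 0,"tz": 29,"ax": 0,"ay": 0,"az": 0},{"gripper": 85,"tx": -29,"ty": 0,"tz": 29,"ax": 0,"ay": 0,"az": 0},{"gripper": 85,"tx": -29,"ty": 0,"tz": 29,"ax": 0,"ay": 0,"az": 0},{"gripper": 85,"tx": -29,"ty": 0,"tz": 29,"ax": 0,"ay": 0,"az": 0},{"gripper": 85,"tx": -29,"ty": 0,"tz": 29,"ax": 0,"ay": 0,"az": 0},{"gripper": 85,"tx": -29,"ty": 0,"tz": 29,"ax": 0,"ay": 0,"az": 0},{"gripper": 85,"tx": -29,"ty": 0,"tz": 29,"ax": 0,"ay": 0,"az": 0},{"gripper": 85,"tx": -29,"ty": 0,"tz": 29,"ax": 0,"ay": 0,"az": 0},{"gripper": 85,"tx": -29,"ty": 0,"tz": 29,"ax": 0,"ay": 0,"az": 0},{"gripper": 85,"tx": -29,"ty": 0,"tz": 29,"ax": 0,"ay": 0,"az": 0}]}}

```text
clock: 2.6
tcp_pos: [0.6374, 0.2826, 0.245]
orientation: [-1.368, 0.921, -0.921]
contact_force: [0.5, -0.5, -0.0]
grip_width: 0.0852
```

```bash
python3 - <<'E'
from h import *
vision.grab_frame("top")
print(get_obs()["clock"],get_obs()["tcp_pos"],get_obs()["joints"].round(2))
C=vision.get_calibration("wrist");im=save("wrist","w2").astype(int)
g=(im[...,1]>im[...,0]+25)&(im[...,1]>im[...,2]+15)
c=biggest(cv2.morphologyEx(g.astype(np.uint8),cv2.MORPH_CLOSE,np.ones((9,9))))
print(cv2.boundingRect(c),ctr(c,.008,"wrist",C))
go((.632,.284,.12))
E
```

```text
2.65 [0.63738509 0.29086968 0.24467859] [-0.24  0.55 -0.41  1.47  0.23  1.17 -1.87]
(0, 0, 128, 401) (array([0.533 , 0.5305]), np.float64(0.1303))
shift mm [  3.1 124.5  -5.7] M [[0.383, -0.001, 0.924], [-0.924, 0.004, 0.383], [-0.004, -1.0, 0.001]]
```

View pics/w2.png

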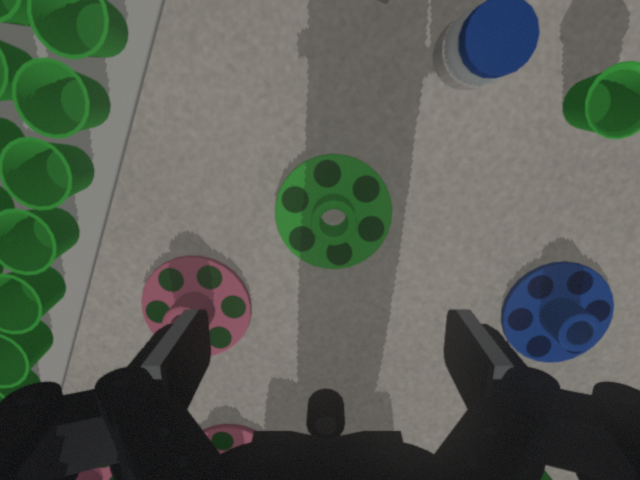

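w2 shows the green carrier at (333,211) with its hub hole at (333,217), pink at (197,305) and blue at (557,312).

```bash
python3 - <<'E'
from h import *
for n in("w3",):
    C=vision.get_calibration("wrist");im=save("wrist",n).astype(int)
    g=(im[...,1]>im[...,0]+25)&(im[...,1]>im[...,2]+15)
    c=biggest(cv2.morphologyEx(g.astype(np.uint8),cv2.MORPH_CLOSE,np.ones((9,9))),(255,130,415,290))
    p,r=ctr(c,.008,"wrist",C);print(cv2.boundingRect(c),p,r)
    i=im.astype(np.uint8)
    # hole
    h=((im.max(2)-im.min(2))<25)&(im.max(2)>80);c=biggest(h.astype(np.uint8),(318,195,350,235));print("hole",c.mean(0),cv2.boundingRect(c))
print(get_obs()["tcp_pos"])
go((*p,.09))
E
```

```text
(273, 151, 118, 116) [0.6325 0.2825] 0.0539
hole [[331.5        214.22222222]] (320, 207, 24, 16)
[0.63625751 0.28502716 0.24438815]
shift mm [  1.2 154.4  -4.3] M [[0.38, -0.001, 0.925], [-0.925, 0.002, 0.38], [-0.002, -1.0, -0.001]]
```

Call:
{"op": "jog_arm", "data": {"motion": [{"gripper": 85,"tx": 1,"ty": 20,"tz": -4,"ax": 0,"ay": 0,"az": 0},{"gripper": 85,"tx": 0,"ty": 35,"tz": 0,"ax": 0,"ay": 0,"az": 0},{"gripper": 85,"tx": 0,"ty": 35,"tz": 0,"ax": 0,"ay": 0,"az": 0},{"gripper": 85,"tx": 0,"ty": 35,"tz": 0,"ax": 0,"ay": 0,"az": 0},{"gripper": 85,"tx": 0,"ty": 30,"tz": 0,"ax": 0,"ay": 0,"az": 0},{"gripper": 85,"tx": 0,"ty": 15,"tz": 0,"ax": 0,"ay": 0,"az": 0},{"gripper": 85,"tx": 0,"ty": 0,"tz": 0,"ax": 0,"ay": 0,"az": 0},{"gripper": 85,"tx": 0,"ty": 0,"tz": 0,"ax": 0,"ay": 0,"az": 0}]}}

```text
clock: 3.55
tcp_pos: [0.6344, 0.2788, 0.0765]
orientation: [-1.366, 0.92, -0.922]
contact_force: [1.0, 0.2, 0.7]
grip_width: 0.0851
```

```bash
python3 - <<'E'
from h import *
print(get_obs()["tcp_pos"]);go((.6322,.283,.028))
C=vision.get_calibration("wrist");im=save("wrist","w4");print(proj("wrist",(.6322,.283,.044),C))
E
```

```text
[0.63440843 0.2787855  0.07651717]
shift mm [-4.7 48.5 -0.5] M [[0.376, 0.001, 0.927], [-0.927, 0.0, 0.376], [0.0, -1.0, 0.001]]
[313.5 296.3]
```

View pics/w4.png

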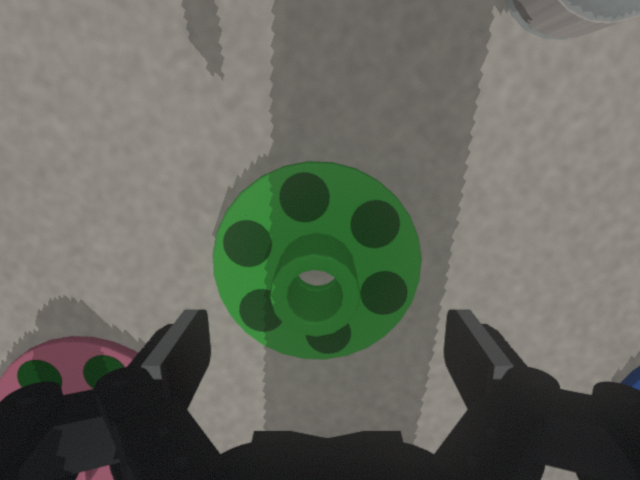

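w4: the hub top centre is at (315,294), against a predicted (313,296), and the fingers are clear of the disc. I'm descending and gripping.

Call:
{"op": "jog_arm", "data": {"motion": [{"gripper": 85,"tx": -4.5,"ty": 10,"tz": 0,"ax": 0,"ay": 0,"az": 0},{"gripper": 85,"tx": 0,"ty": 15,"tz": 0,"ax": 0,"ay": 0,"az": 0},{"gripper": 85,"tx": 0,"ty": 15,"tz": 0,"ax": 0,"ay": 0,"az": 0},{"gripper": 85,"tx": 0,"ty": 8,"tz": 0,"ax": 0,"ay": 0,"az": 0},{"gripper": 85,"tx": 0,"ty": 0,"tz": 0,"ax": 0,"ay": 0,"az": 0},{"gripper": 85,"tx": 0,"ty": 0,"tz": 0,"ax": 0,"ay": 0,"az": 0}]}}

```text
clock: 4.2
tcp_pos: [0.6319, 0.283, 0.0269]
orientation: [-1.368, 0.921, -0.92]
contact_force: [0.3, 0.2, 0.3]
grip_width: 0.0848
```

```bash
python3 - <<'E'
from h import *
go((.6322,.283,.028))
E
```

```text
shift mm [ 0.1 -1.1  0.3] M [[0.376, -0.0, 0.927], [-0.927, -0.0, 0.376], [0.0, -1.0, -0.001]]
```

Call:
{"op": "jog_arm", "data": {"motion": [{"gripper": 30,"tx": 0,"ty": -1,"tz": 0,"ax": 0,"ay": 0,"az": 0},{"gripper": 30,"tx": 0,"ty": 0,"tz": 0,"ax": 0,"ay": 0,"az": 0},{"gripper": 30,"tx": 0,"ty": 0,"tz": 0,"ax": 0,"ay": 0,"az": 0},{"gripper": 30,"tx": 0,"ty": 0,"tz": 0,"ax": 0,"ay": 0,"az": 0},{"gripper": 30,"tx": 0,"ty": 0,"tz": 0,"ax": 0,"ay": 0,"az": 0},{"gripper": 30,"tx": 0,"ty": 0,"tz": 0,"ax": 0,"ay": 0,"az": 0},{"gripper": 30,"tx": 0,"ty": 0,"tz": 0,"ax": 0,"ay": 0,"az": 0},{"gripper": 30,"tx": 0,"ty": 0,"tz": 0,"ax": 0,"ay": 0,"az": 0}], "newtons": 50}}

```text
clock: 5.0
tcp_pos: [0.6324, 0.2834, 0.0292]
orientation: [-1.366, 0.92, -0.921]
contact_force: [-1.1, -0.6, 5.5]
grip_width: 0.0388
```

Call:
{"op": "jog_arm", "data": {"motion": [{"gripper": 30,"tx": 0,"ty": -10,"tz": 0,"ax": 0,"ay": 0,"az": 0},{"gripper": 30,"tx": 0,"ty": -20,"tz": 0,"ax": 0,"ay": 0,"az": 0},{"gripper": 30,"tx": 0,"ty": -40,"tz": 0,"ax": 0,"ay": 0,"az": 0},{"gripper": 30,"tx": 0,"ty": -40,"tz": 0,"ax": 0,"ay": 0,"az": 0},{"gripper": 30,"tx": 0,"ty": -40,"tz": 0,"ax": 0,"ay": 0,"az": 0},{"gripper": 30,"tx": 0,"ty": -20,"tz": 0,"ax": 0,"ay": 0,"az": 0},{"gripper": 30,"tx": 0,"ty": 0,"tz": 0,"ax": 0,"ay": 0,"az": 0},{"gripper": 30,"tx": 0,"ty": 0,"tz": 0,"ax": 0,"ay": 0,"az": 0}]}}

```text
clock: 5.8
tcp_pos: [0.6314, 0.2826, 0.1975]
orientation: [-1.368, 0.921, -0.92]
contact_force: [-0.7, -0.4, -3.0]
grip_width: 0.0391
```

```bash
python3 - <<'E'
from h import *
o=get_obs();print(o["tcp_pos"],o["contact_force"],o["grip_width"],o["joints"].round(2))
save("wrist","w5");save("side","s5")
go((.628,-.312,.20))
E
```

```text
[0.63143973 0.28261858 0.19753532] [-0.69745968 -0.43245862 -3.02546437] 0.0391478687541456 [-0.24  0.58 -0.4   1.53  0.25  1.08 -1.88]
shift mm [ 549.5   -2.9 -226.2] M [[0.376, -0.003, 0.926], [-0.926, -0.002, 0.376], [0.001, -1.0, -0.004]]
```

View pics/w5.png

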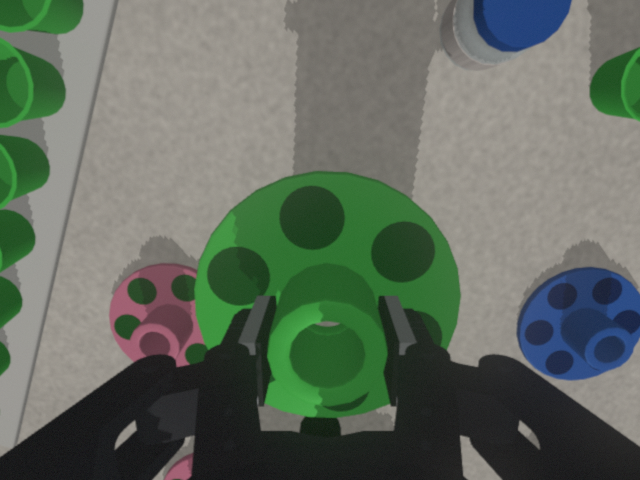

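View pics/s5.png

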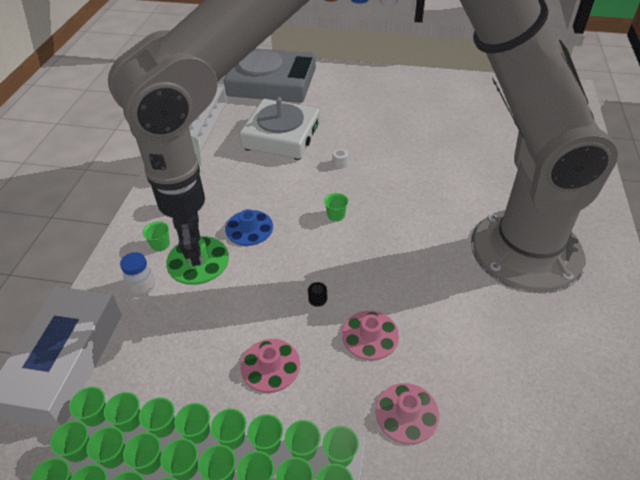

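Held at a 39 mm opening and clear of the table; w5 shows the hub top centred between the pads at (327,352). I'm going 110 mm short of the spindle along tool z, so the wrist camera can see it past the disc.

Call:
{"op": "jog_arm", "data": {"motion": [{"gripper": 30,"tx": 20,"ty": -10,"tz": -12,"ax": 0,"ay": 0,"az": 0},{"gripper": 30,"tx": 39,"ty": 0,"tz": -24,"ax": 0,"ay": 0,"az": 0},{"gripper": 30,"tx": 39,"ty": 0,"tz": -24,"ax": 0,"ay": 0,"az": 0},{"gripper": 30,"tx": 39,"ty": 0,"tz": -24,"ax": 0,"ay": 0,"az": 0},{"gripper": 30,"tx": 39,"ty": 0,"tz": -24,"ax": 0,"ay": 0,"az": 0},{"gripper": 30,"tx": 39,"ty": 0,"tz": -24,"ax": 0,"ay": 0,"az": 0},{"gripper": 30,"tx": 39,"ty": 0,"tz": -24,"ax": 0,"ay": 0,"az": 0},{"gripper": 30,"tx": 39,"ty": 0,"tz": -24,"ax": 0,"ay": 0,"az": 0},{"gripper": 30,"tx": 39,"ty": 0,"tz": -24,"ax": 0,"ay": 0,"az": 0},{"gripper": 30,"tx": 39,"ty": 0,"tz": -24,"ax": 0,"ay": 0,"az": 0},{"gripper": 30,"tx": 39,"ty": 0,"tz": -24,"ax": 0,"ay": 0,"az": 0},{"gripper": 30,"tx": 39,"ty": 0,"tz": -24,"ax": 0,"ay": 0,"az": 0}]}}

```text
clock: 7.1
tcp_pos: [0.5436, -0.2383, 0.2064]
orientation: [-1.368, 0.923, -0.918]
contact_force: [0.6, -0.2, -1.4]
grip_width: 0.0388
```

Call:
{"op": "jog_arm", "data": {"motion": [{"gripper": 30,"tx": 39,"ty": 0,"tz": -24,"ax": 0,"ay": 0,"az": 0},{"gripper": 30,"tx": 39,"ty": 0,"tz": -24,"ax": 0,"ay": 0,"az": 0},{"gripper": 30,"tx": 20,"ty": 0,"tz": -12,"ax": 0,"ay": 0,"az": 0},{"gripper": 30,"tx": 0,"ty": 0,"tz": 0,"ax": 0,"ay": 0,"az": 0},{"gripper": 30,"tx": 0,"ty": 0,"tz": 0,"ax": 0,"ay": 0,"az": 0},{"gripper": 30,"tx": 0,"ty": 0,"tz": 0,"ax": 0,"ay": 0,"az": 0}]}}

```text
clock: 7.7
tcp_pos: [0.5267, -0.348, 0.2072]
orientation: [-1.367, 0.92, -0.917]
contact_force: [-0.2, 0.2, -2.1]
grip_width: 0.039
```

```bash
python3 - <<'E'
from h import *
o=get_obs();print(o["tcp_pos"],o["contact_force"],o["grip_width"],o["joints"].round(2))
C=vision.get_calibration("wrist");save("wrist","w6")
np.savez("c6.npz",**C)
for z in(.07,.129):print(proj("wrist",(.628,-.312,z),C))
E
```

```text
[ 0.52672909 -0.34804165  0.2072216 ] [-0.22724315  0.17908743 -2.08737232] 0.038961887694713045 [ 0.68  0.46 -0.27  1.69  0.14  1.02 -0.81]
[333.9  62.6]
[335.6  44.3]
```

View pics/w6.png

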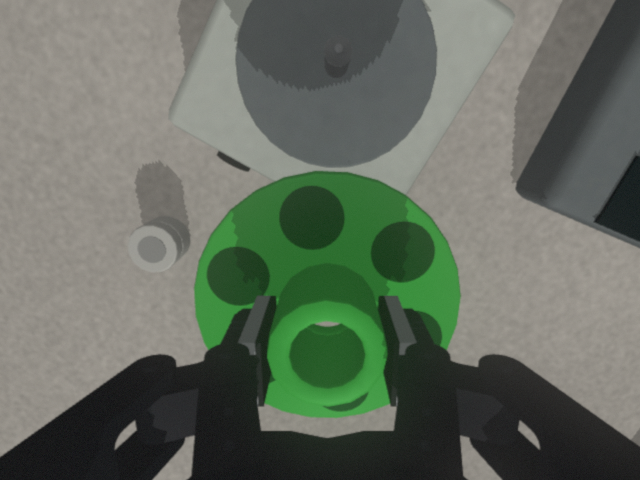

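```bash
python3 - <<'E'
from h import *
C=dict(np.load("c6.npz"));im=cv2.imread("pics/w6.png")
cv2.imwrite("pics/crop6.png",np.hstack([cv2.resize(im[20:100,297:377],(400,400),interpolation=cv2.INTER_CUBIC),cv2.resize(im[272:432,247:407],(400,400))]))
I=im.astype(int);g=((I[...,1]>I[...,2]+25)&(I[...,1]>I[...,0]+15)).astype(np.uint8)
c=biggest(cv2.morphologyEx(g,cv2.MORPH_CLOSE,np.ones((9,9))),(180,160,480,420))
zt=.2072
e=np.array([p for p in c[:,0] if p[1]<300 ])[:,None]
print("disc",ctr(e,zt-.021,"wrist",C)); print("hub top pred",proj("wrist",(.5267,-.348,zt+.0155),C),"hubcentre from px",onz("wrist",(327,352),zt+.0155,C))
gray=I.sum(2)[20:100,297:377]
E
```

```text
disc (array([ 0.5384, -0.3444]), np.float64(0.045))
hub top pred [323.1 356.5] hubcentre from px [ 0.5287 -0.3485  0.2227]
```

View pics/crop6.png

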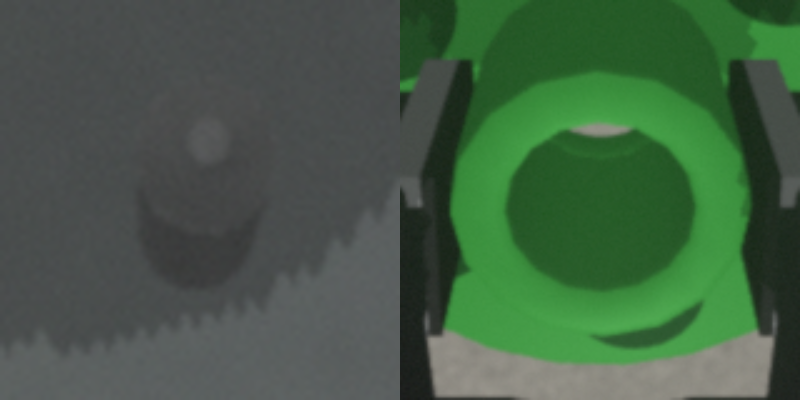

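```bash
python3 - <<'E'
from h import *
C=dict(np.load("c6.npz"));im=cv2.imread("pics/w6.png");zt=.2072
I=im.astype(int);g=((I[...,1]>I[...,2]+25)&(I[...,1]>I[...,0]+15)).astype(np.uint8)
c=biggest(cv2.morphologyEx(g,cv2.MORPH_CLOSE,np.ones((9,9))),(180,160,480,420))
h=cv2.convexHull(c);k=h[h[:,0,1]<310];print(len(k))
for dz in(-.019,-.021,-.023):print("disc",ctr(k,zt+dz,"wrist",C))
print("hub",onz("wrist",(327,353),zt+.0155,C))
print("tip",onz("wrist",(338.6,48),.129,C),"base",onz("wrist",(336.3,67.6),.07,C))
E
```

```text
39
disc (array([ 0.5288, -0.3483]), np.float64(0.0532))
disc (array([ 0.528 , -0.3486]), np.float64(0.0539))
disc (array([ 0.5271, -0.349 ]), np.float64(0.0546))
hub [ 0.5284 -0.3487  0.2227]
tip [ 0.6271 -0.3139  0.129 ] base [ 0.626  -0.3144  0.07  ]
```

Hub and disc both give the carrier axis at (0.528, -0.3487), so it hangs level. The spindle from the same picture is at (0.6265, -0.314). The shift is about tx +4.5, tz +104.5.

Call:
{"op": "jog_arm", "data": {"motion": [{"gripper": 30,"tx": 1.5,"ty": 0,"tz": 24.5,"ax": 0,"ay": 0,"az": 0},{"gripper": 30,"tx": 1,"ty": 0,"tz": 30,"ax": 0,"ay": 0,"az": 0},{"gripper": 30,"tx": 1,"ty": 10,"tz": 30,"ax": 0,"ay": 0,"az": 0},{"gripper": 30,"tx": 1,"ty": 10,"tz": 20,"ax": 0,"ay": 0,"az": 0},{"gripper": 30,"tx": 0,"ty": 10,"tz": 0,"ax": 0,"ay": 0,"az": 0},{"gripper": 30,"tx": 0,"ty": 5,"tz": 0,"ax": 0,"ay": 0,"az": 0},{"gripper": 30,"tx": 0,"ty": 0,"tz": 0,"ax": 0,"ay": 0,"az": 0},{"gripper": 30,"tx": 0,"ty": 0,"tz": 0,"ax": 0,"ay": 0,"az": 0}]}}

```text
clock: 8.55
tcp_pos: [0.6242, -0.3158, 0.1736]
orientation: [-1.368, 0.921, -0.921]
contact_force: [-0.1, -0.3, -1.8]
grip_width: 0.0389
```

```bash
python3 - <<'E'
from h import *
o=get_obs();print(o["tcp_pos"],o["contact_force"],o["grip_width"])
a=save("side","s7");b=save("wrist","w7")
go((.6253,-.3129,.16))
A=cv2.resize(a[50:150,220:340],(480,400),interpolation=cv2.INTER_CUBIC);B=cv2.resize(b[280:430,240:420],(320,267))
A[0:267,160:480]=A[0:267,160:480]
cv2.imwrite("pics/crop7.png",cv2.cvtColor(np.hstack([A,cv2.resize(b[280:420,270:380],(314,400))]),cv2.COLOR_RGB2BGR))
E
```

```text
[ 0.62418457 -0.31579599  0.1736371 ] [-0.08441779 -0.2520297  -1.83949674] 0.038875509126505774
shift mm [-2.5 14.2  1.7] M [[0.375, 0.001, 0.927], [-0.927, -0.001, 0.375], [0.001, -1.0, 0.0]]
```

View pics/crop7.png

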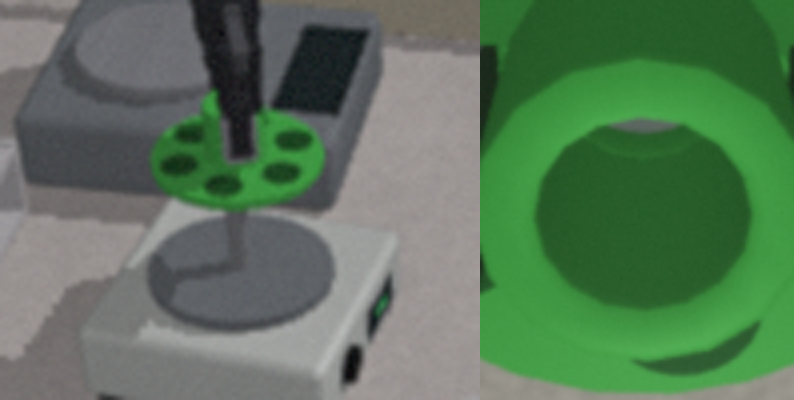

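Call:
{"op": "jog_arm", "data": {"motion": [{"gripper": 30,"tx": -2.5,"ty": 0,"tz": 1.7,"ax": 0,"ay": 0,"az": 0},{"gripper": 30,"tx": 0,"ty": 8,"tz": 0,"ax": 0,"ay": 0,"az": 0},{"gripper": 30,"tx": 0,"ty": 8,"tz": 0,"ax": 0,"ay": 0,"az": 0},{"gripper": 30,"tx": 0,"ty": 8,"tz": 0,"ax": 0,"ay": 0,"az": 0},{"gripper": 30,"tx": 0,"ty": 0,"tz": 0,"ax": 0,"ay": 0,"az": 0},{"gripper": 30,"tx": 0,"ty": 0,"tz": 0,"ax": 0,"ay": 0,"az": 0}]}}

```text
clock: 9.25
tcp_pos: [0.6254, -0.312, 0.1487]
orientation: [-1.367, 0.921, -0.92]
contact_force: [1.0, -0.2, -2.3]
grip_width: 0.0389
```

```bash
python3 - <<'E'
from h import *
o=get_obs();print(o["tcp_pos"],o["contact_force"],o["moment"])
go((.6253,-.3129,.12))
b=save("wrist","w8")
cv2.imwrite("pics/crop8.png",cv2.resize(cv2.cvtColor(b,cv2.COLOR_RGB2BGR)[280:430,240:420],(720,600)))
E
```

```text
[ 0.62537288 -0.31200323  0.14870031] [ 1.01961216 -0.15835059 -2.32049823] [-0.00170933 -0.03966916  0.0169667 ]
shift mm [ 0.8 28.7 -0.4] M [[0.376, -0.001, 0.927], [-0.927, 0.0, 0.376], [-0.001, -1.0, -0.001]]
```

View pics/crop8.png

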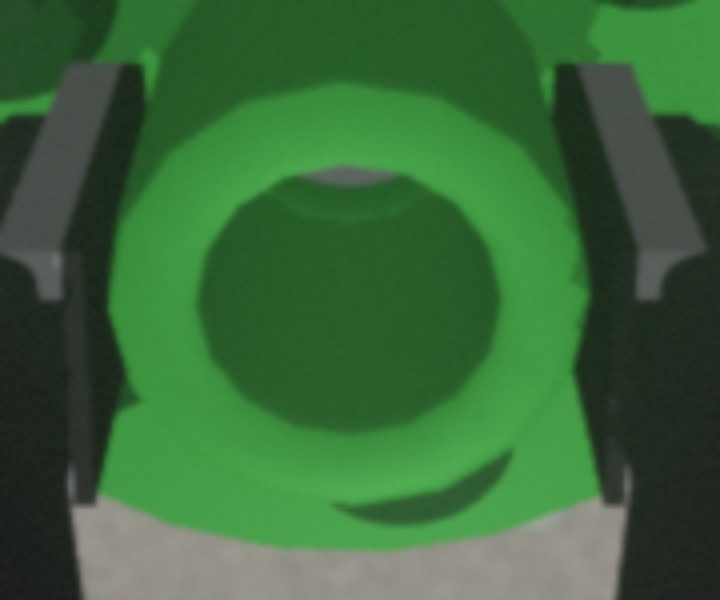

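The tip is still hidden behind the hub wall and there is no contact force. Continuing slowly.

Call:
{"op": "jog_arm", "data": {"motion": [{"gripper": 30,"tx": 0.4,"ty": 6,"tz": 0,"ax": 0,"ay": 0,"az": 0},{"gripper": 30,"tx": 0,"ty": 6,"tz": 0,"ax": 0,"ay": 0,"az": 0},{"gripper": 30,"tx": 0,"ty": 6,"tz": 0,"ax": 0,"ay": 0,"az": 0},{"gripper": 30,"tx": 0,"ty": 6,"tz": 0,"ax": 0,"ay": 0,"az": 0},{"gripper": 30,"tx": 0,"ty": 5,"tz": 0,"ax": 0,"ay": 0,"az": 0},{"gripper": 30,"tx": 0,"ty": 0,"tz": 0,"ax": 0,"ay": 0,"az": 0}]}}

```text
clock: 9.9
tcp_pos: [0.6252, -0.3122, 0.1191]
orientation: [-1.368, 0.922, -0.919]
contact_force: [0.1, -0.4, -2.5]
grip_width: 0.0391
```

```bash
python3 - <<'E'
from h import *
o=get_obs();print(o["tcp_pos"],o["contact_force"],o["moment"])
go((.6253,-.3129,.10))
b=save("wrist","w9")
cv2.imwrite("pics/crop9.png",cv2.resize(cv2.cvtColor(b,cv2.COLOR_RGB2BGR)[280:430,240:420],(720,600)))
E
```

```text
[ 0.62520296 -0.31215594  0.1191407 ] [ 0.1180771  -0.35250794 -2.45405229] [-0.01361918  0.01369979 -0.01020106]
shift mm [ 0.7 19.1 -0.2] M [[0.376, -0.002, 0.926], [-0.926, 0.001, 0.376], [-0.001, -1.0, -0.001]]
```

View pics/crop9.png

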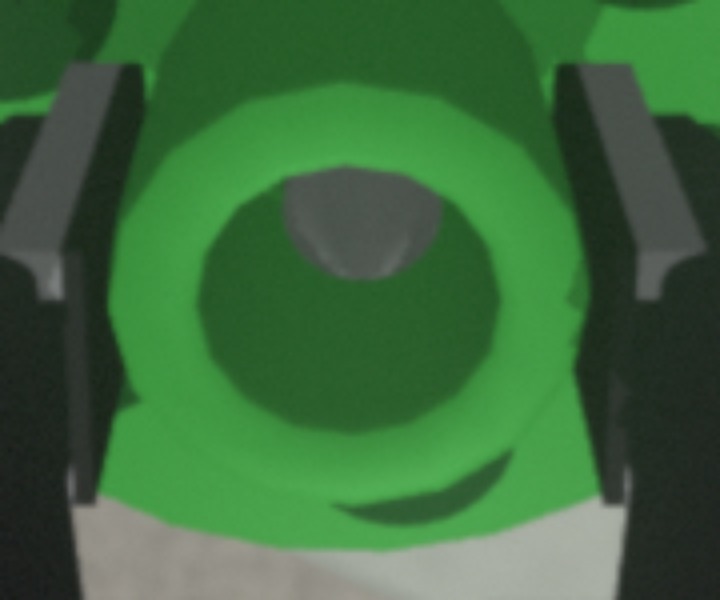

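Crop: the spindle tip sits inside the hub bore near (330,347), coaxial to about 1 mm. Lowering to contact.

Call:
{"op": "jog_arm", "data": {"motion": [{"gripper": 30,"tx": 0.8,"ty": 5,"tz": 0,"ax": 0,"ay": 0,"az": 0},{"gripper": 30,"tx": 0,"ty": 5,"tz": 0,"ax": 0,"ay": 0,"az": 0},{"gripper": 30,"tx": 0,"ty": 4,"tz": 0,"ax": 0,"ay": 0,"az": 0},{"gripper": 30,"tx": 0,"ty": 3,"tz": 0,"ax": 0,"ay": 0,"az": 0},{"gripper": 30,"tx": 0,"ty": 1,"tz": 0,"ax": 0,"ay": 0,"az": 0},{"gripper": 30,"tx": 0,"ty": 0,"tz": 0,"ax": 0,"ay": 0,"az": 0},{"gripper": 30,"tx": 0,"ty": 0,"tz": 0,"ax": 0,"ay": 0,"az": 0}]}}

```text
clock: 10.65
tcp_pos: [0.6262, -0.3132, 0.1025]
orientation: [-1.367, 0.92, -0.921]
contact_force: [0.5, -0.9, -1.7]
grip_width: 0.0391
```

Call:
{"op": "jog_arm", "data": {"motion": [{"gripper": 30,"tx": 0,"ty": 1,"tz": 0,"ax": 0,"ay": 0,"az": 0},{"gripper": 30,"tx": 0,"ty": 1,"tz": 0,"ax": 0,"ay": 0,"az": 0},{"gripper": 30,"tx": 0,"ty": 1,"tz": 0,"ax": 0,"ay": 0,"az": 0},{"gripper": 30,"tx": 0,"ty": 0,"tz": 0,"ax": 0,"ay": 0,"az": 0},{"gripper": 30,"tx": 0,"ty": 0,"tz": 0,"ax": 0,"ay": 0,"az": 0}]}}

```text
clock: 11.15
tcp_pos: [0.6261, -0.3131, 0.0993]
orientation: [-1.367, 0.921, -0.921]
contact_force: [0.3, 0.7, -1.7]
grip_width: 0.0393
```

Call:
{"op": "jog_arm", "data": {"motion": [{"gripper": 30,"tx": 0,"ty": 0.5,"tz": 0,"ax": 0,"ay": 0,"az": 0},{"gripper": 30,"tx": 0,"ty": 0.5,"tz": 0,"ax": 0,"ay": 0,"az": 0},{"gripper": 30,"tx": 0,"ty": 0,"tz": 0,"ax": 0,"ay": 0,"az": 0},{"gripper": 30,"tx": 0,"ty": 0,"tz": 0,"ax": 0,"ay": 0,"az": 0}]}}

```text
clock: 11.55
tcp_pos: [0.6261, -0.3132, 0.0992]
orientation: [-1.367, 0.92, -0.921]
contact_force: [-2.9, 1.6, 4.8]
grip_width: 0.0393
```

Contact at TCP z = 0.099 (underside at 70 mm). Releasing and rising.

Call:
{"op": "jog_arm", "data": {"motion": [{"gripper": 50,"tx": 0,"ty": -0.5,"tz": 0,"ax": 0,"ay": 0,"az": 0},{"gripper": 60,"tx": 0,"ty": 0,"tz": 0,"ax": 0,"ay": 0,"az": 0},{"gripper": 70,"tx": 0,"ty": 0,"tz": 0,"ax": 0,"ay": 0,"az": 0},{"gripper": 70,"tx": 0,"ty": 0,"tz": 0,"ax": 0,"ay": 0,"az": 0},{"gripper": 70,"tx": 0,"ty": -10,"tz": 0,"ax": 0,"ay": 0,"az": 0},{"gripper": 70,"tx": 0,"ty": -30,"tz": 0,"ax": 0,"ay": 0,"az": 0},{"gripper": 85,"tx": 0,"ty": -40,"tz": 0,"ax": 0,"ay": 0,"az": 0},{"gripper": 85,"tx": 0,"ty": -40,"tz": 0,"ax": 0,"ay": 0,"az": 0},{"gripper": 85,"tx": 0,"ty": -20,"tz": 0,"ax": 0,"ay": 0,"az": 0},{"gripper": 85,"tx": 0,"ty": 0,"tz": 0,"ax": 0,"ay": 0,"az": 0},{"gripper": 85,"tx": 0,"ty": 0,"tz": 0,"ax": 0,"ay": 0,"az": 0},{"gripper": 85,"tx": 0,"ty": 0,"tz": 0,"ax": 0,"ay": 0,"az": 0}]}}

```text
clock: 12.75
tcp_pos: [0.6252, -0.3129, 0.2374]
orientation: [-1.368, 0.922, -0.919]
contact_force: [0.0, 0.3, -0.8]
grip_width: 0.085
```

```bash
python3 - <<'E'
from h import *
o=get_obs();print(o["clock"],o["tcp_pos"],o["contact_force"],o["grip_width"],o["joints"].round(2))
C=vision.get_calibration("wrist");np.savez("c10.npz",**C);b=save("wrist","w10");a=save("side","s10")
I=b.astype(int);g=((I[...,1]>I[...,0]+25)&(I[...,1]>I[...,2]+15)).astype(np.uint8)
c=cv2.convexHull(biggest(cv2.morphologyEx(g,cv2.MORPH_CLOSE,np.ones((9,9)))));print(cv2.boundingRect(c),ctr(c,.078,"wrist",C))
cv2.imwrite("pics/crop10.png",cv2.cvtColor(np.hstack([cv2.resize(b,(480,360))[:,60:430],cv2.resize(a[60:170,220:345],(409,360))]),cv2.COLOR_RGB2BGR))
go((.4318,.209,.2))
E
```

```text
12.75 [ 0.62523545 -0.31291384  0.23744849] [ 0.01613285  0.32815381 -0.81189969] 0.08501903556560882 [ 0.55  0.54 -0.27  1.48  0.15  1.14 -0.92]
(255, 148, 148, 145) (array([ 0.6264, -0.3141]), np.float64(0.0546))
shift mm [-556.3   38.2   17.2] M [[0.376, -0.003, 0.926], [-0.926, 0.001, 0.376], [-0.002, -1.0, -0.002]]
```

View pics/crop10.png

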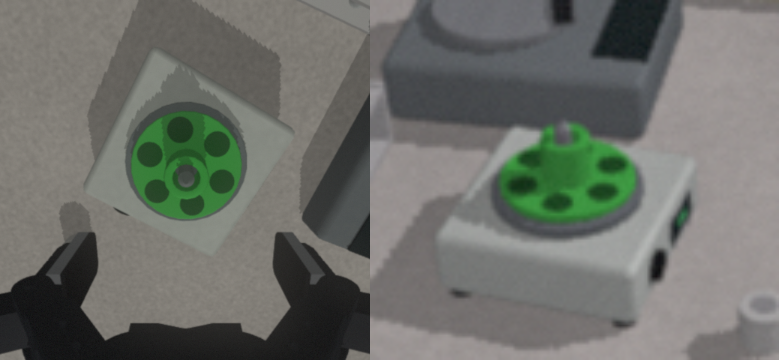

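The carrier is seated: disc centre (0.6264, -0.3141), with radius 54.6 mm at the 78 mm plane, and the spindle stands in its hole. I'm going to the black cap.

Call:
{"op": "jog_arm", "data": {"motion": [{"gripper": 85,"tx": -46,"ty": 0,"tz": 1,"ax": 0,"ay": 0,"az": 0},{"gripper": 85,"tx": -46,"ty": 0,"tz": 2,"ax": 0,"ay": 0,"az": 0},{"gripper": 85,"tx": -46,"ty": 0,"tz": 2,"ax": 0,"ay": 0,"az": 0},{"gripper": 85,"tx": -46,"ty": 0,"tz": 2,"ax": 0,"ay": 0,"az": 0},{"gripper": 85,"tx": -46,"ty": 0,"tz": 2,"ax": 0,"ay": 0,"az": 0},{"gripper": 85,"tx": -46,"ty": 0,"tz": 2,"ax": 0,"ay": 0,"az": 0},{"gripper": 85,"tx": -46,"ty": 0,"tz": 2,"ax": 0,"ay": 0,"az": 0},{"gripper": 85,"tx": -46,"ty": 0,"tz": 1,"ax": 0,"ay": 0,"az": 0},{"gripper": 85,"tx": -46,"ty": 0,"tz": 1,"ax": 0,"ay": 0,"az": 0},{"gripper": 85,"tx": -46,"ty": 0,"tz": 1,"ax": 0,"ay": 0,"az": 0},{"gripper": 85,"tx": -46,"ty": 0,"tz": 1,"ax": 0,"ay": 0,"az": 0},{"gripper": 85,"tx": -40,"ty": 0,"tz": 0,"ax": 0,"ay": 0,"az": 0}]}}

```text
clock: 14.05
tcp_pos: [0.4349, 0.2011, 0.2383]
orientation: [-1.368, 0.92, -0.919]
contact_force: [0.4, -0.1, 0.4]
grip_width: 0.0849
```

Call:
{"op": "jog_arm", "data": {"motion": [{"gripper": 85,"tx": 0,"ty": 30,"tz": 0,"ax": 0,"ay": 0,"az": 0},{"gripper": 85,"tx": 0,"ty": 30,"tz": 0,"ax": 0,"ay": 0,"az": 0},{"gripper": 85,"tx": 0,"ty": 20,"tz": 0,"ax": 0,"ay": 0,"az": 0},{"gripper": 85,"tx": 0,"ty": 0,"tz": 0,"ax": 0,"ay": 0,"az": 0},{"gripper": 85,"tx": 0,"ty": 0,"tz": 0,"ax": 0,"ay": 0,"az": 0},{"gripper": 85,"tx": 0,"ty": 0,"tz": 0,"ax": 0,"ay": 0,"az": 0}]}}

```text
clock: 14.65
tcp_pos: [0.4371, 0.1995, 0.1598]
orientation: [-1.366, 0.92, -0.921]
contact_force: [0.1, -0.0, 0.9]
grip_width: 0.0849
```

```bash
python3 - <<'E'
from h import *
o=get_obs();print(o["clock"],o["tcp_pos"],o["contact_force"],o["joints"].round(2))
C=vision.get_calibration("wrist");b=save("wrist","w11")
p=proj("wrist",(.4318,.208,.034),C);print(p)
u,v=p.astype(int);I=b.astype(int)
c=biggest((I.max(2)<60).astype(np.uint8),(u-60,v-60,u+60,v+60));print(cv2.boundingRect(c))
x,y,w,h=cv2.boundingRect(c);print(ctr(c,.017,"wrist",C))
go((.4318,.208,.02))
# spindle crop
im=cv2.imread("pics/w10.png");cv2.imwrite("pics/crop10b.png",cv2.resize(im[190:290,280:380],(600,600),interpolation=cv2.INTER_CUBIC))
E
```

```text
14.65 [0.43707665 0.19950365 0.15981281] [ 0.13019951 -0.00551945  0.85632674] [-0.1   0.32 -0.53  2.06  0.22  0.81 -1.95]
[310.4 239.9]
(282, 202, 59, 65)
(array([0.4303, 0.2075]), np.float64(0.0218))
shift mm [ -9.9 139.9  -2. ] M [[0.376, 0.002, 0.927], [-0.927, 0.001, 0.376], [-0.0, -1.0, 0.002]]
```

View pics/w11.png

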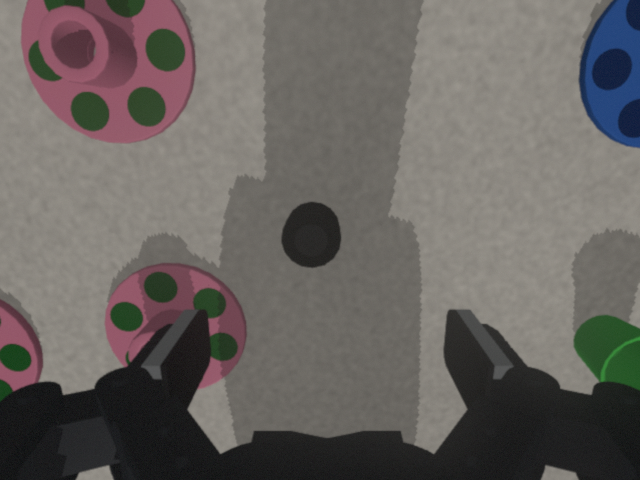

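View pics/crop10b.png

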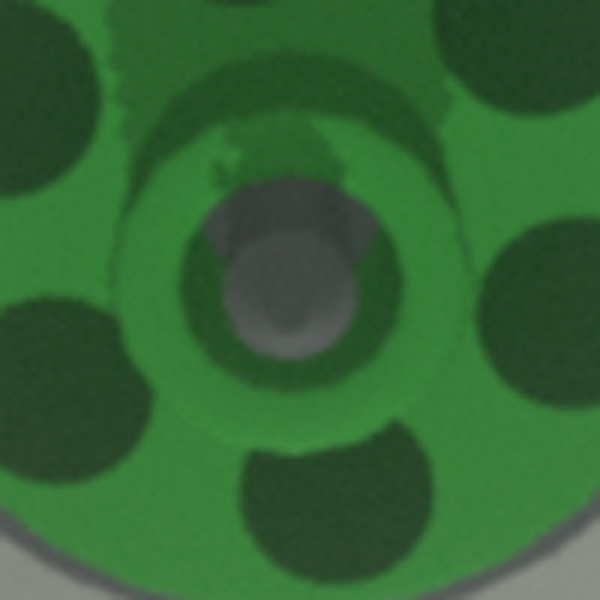

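w11: the black cap is at (311,234), standing in shadow between the pink discs. It agrees to about 1.5 mm with the top-view position, and the spindle stands centred in the carrier hole. I'm descending to the cap.

Call:
{"op": "jog_arm", "data": {"motion": [{"gripper": 85,"tx": -10,"ty": 10,"tz": -2.5,"ax": 0,"ay": 0,"az": 0},{"gripper": 85,"tx": 0,"ty": 25,"tz": 0,"ax": 0,"ay": 0,"az": 0},{"gripper": 85,"tx": 0,"ty": 25,"tz": 0,"ax": 0,"ay": 0,"az": 0},{"gripper": 85,"tx": 0,"ty": 20,"tz": 0,"ax": 0,"ay": 0,"az": 0},{"gripper": 85,"tx": 0,"ty": 0,"tz": 0,"ax": 0,"ay": 0,"az": 0},{"gripper": 85,"tx": 0,"ty": 0,"tz": 0,"ax": 0,"ay": 0,"az": 0},{"gripper": 85,"tx": 0,"ty": 0,"tz": 0,"ax": 0,"ay": 0,"az": 0}]}}

```text
clock: 15.4
tcp_pos: [0.4313, 0.208, 0.0802]
orientation: [-1.365, 0.919, -0.921]
contact_force: [0.3, -1.0, 0.2]
grip_width: 0.0851
```

```bash
python3 - <<'E'
from h import *
o=get_obs();print(o["clock"],o["tcp_pos"],o["joints"].round(2))
C=vision.get_calibration("wrist");b=save("wrist","w12")
print(proj("wrist",(.431,.2077,.034),C),proj("wrist",(.431,.2077,0),C))
I=b.astype(int);c=biggest((I.max(2)<60).astype(np.uint8),(230,200,420,350));print(cv2.boundingRect(c),ctr(c,.017,"wrist",C))
go((.431,.2077,.024))
C10=dict(np.load("c10.npz"));print("spindle",onz("wrist",(328.3,238.8),.121,C10))
E
```

```text
15.4 [0.43131033 0.20799607 0.08024215] [-0.18  0.44 -0.48  2.13  0.33  0.64 -2.08]
[325.  284.3] [325.3 260.7]
(284, 226, 84, 94) (array([0.4295, 0.2069]), np.float64(0.023))
shift mm [ 0.1 56.2 -0.5] M [[0.376, 0.002, 0.927], [-0.927, 0.001, 0.376], [-0.0, -1.0, 0.003]]
spindle [ 0.6272 -0.314   0.121 ]
```

View pics/w12.png

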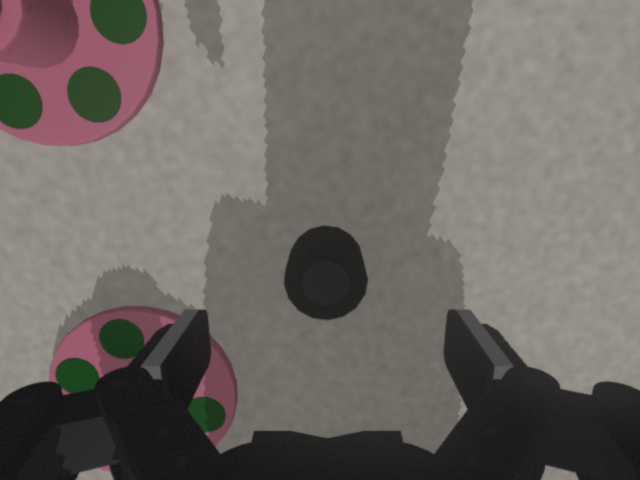

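The cap's top centre at (325,284) matches the prediction exactly. Descending and gripping.

Call:
{"op": "jog_arm", "data": {"motion": [{"gripper": 85,"tx": 0,"ty": 15,"tz": 0,"ax": 0,"ay": 0,"az": 0},{"gripper": 85,"tx": 0,"ty": 20,"tz": 0,"ax": 0,"ay": 0,"az": 0},{"gripper": 85,"tx": 0,"ty": 15,"tz": 0,"ax": 0,"ay": 0,"az": 0},{"gripper": 85,"tx": 0,"ty": 6,"tz": -0.5,"ax": 0,"ay": 0,"az": 0},{"gripper": 85,"tx": 0,"ty": 0,"tz": 0,"ax": 0,"ay": 0,"az": 0},{"gripper": 85,"tx": 0,"ty": 0,"tz": 0,"ax": 0,"ay": 0,"az": 0}]}}

```text
clock: 16.05
tcp_pos: [0.4304, 0.2076, 0.0236]
orientation: [-1.366, 0.92, -0.921]
contact_force: [-0.2, 0.1, -0.1]
grip_width: 0.0848
```

Call:
{"op": "jog_arm", "data": {"motion": [{"gripper": 30,"tx": 0,"ty": 0,"tz": 0,"ax": 0,"ay": 0,"az": 0},{"gripper": 30,"tx": 0,"ty": 0,"tz": 0,"ax": 0,"ay": 0,"az": 0},{"gripper": 30,"tx": 0,"ty": 0,"tz": 0,"ax": 0,"ay": 0,"az": 0},{"gripper": 30,"tx": 0,"ty": 0,"tz": 0,"ax": 0,"ay": 0,"az": 0},{"gripper": 30,"tx": 0,"ty": 0,"tz": 0,"ax": 0,"ay": 0,"az": 0},{"gripper": 30,"tx": 0,"ty": 0,"tz": 0,"ax": 0,"ay": 0,"az": 0},{"gripper": 30,"tx": 0,"ty": 0,"tz": 0,"ax": 0,"ay": 0,"az": 0},{"gripper": 30,"tx": 0,"ty": 0,"tz": 0,"ax": 0,"ay": 0,"az": 0}], "newtons": 40}}

```text
clock: 16.85
tcp_pos: [0.4301, 0.2073, 0.0234]
orientation: [-1.367, 0.92, -0.921]
contact_force: [-1.5, -1.4, 6.8]
grip_width: 0.0391
```

```bash
python3 - <<'E'
from h import *
o=get_obs();print(o["clock"],o["tcp_pos"],o["contact_force"],o["grip_width"])
E
```

```text
16.85 [0.43012888 0.20734367 0.02341673] [-1.54233129 -1.37551201  6.77034386] 0.03906187996686874
```

Call:
{"op": "jog_arm", "data": {"motion": [{"gripper": 30,"tx": 0,"ty": -10,"tz": 0,"ax": 0,"ay": 0,"az": 0},{"gripper": 30,"tx": 0,"ty": -25,"tz": 0,"ax": 0,"ay": 0,"az": 0},{"gripper": 30,"tx": 0,"ty": -40,"tz": 0,"ax": 0,"ay": 0,"az": 0},{"gripper": 30,"tx": 0,"ty": -45,"tz": 0,"ax": 0,"ay": 0,"az": 0},{"gripper": 30,"tx": 0,"ty": -45,"tz": 0,"ax": 0,"ay": 0,"az": 0},{"gripper": 30,"tx": 0,"ty": -30,"tz": 0,"ax": 0,"ay": 0,"az": 0},{"gripper": 30,"tx": 20,"ty": -10,"tz": -3,"ax": 0,"ay": 0,"az": 0},{"gripper": 30,"tx": 40,"ty": 0,"tz": -5,"ax": 0,"ay": 0,"az": 0},{"gripper": 30,"tx": 45,"ty": 0,"tz": -6,"ax": 0,"ay": 0,"az": 0},{"gripper": 30,"tx": 45,"ty": 0,"tz": -6,"ax": 0,"ay": 0,"az": 0},{"gripper": 30,"tx": 45,"ty": 0,"tz": -6,"ax": 0,"ay": 0,"az": 0},{"gripper": 30,"tx": 45,"ty": 0,"tz": -6,"ax": 0,"ay": 0,"az": 0}]}}

```text
clock: 18.05
tcp_pos: [0.4903, -0.0288, 0.2285]
orientation: [-1.367, 0.92, -0.92]
contact_force: [0.4, -0.1, -0.2]
grip_width: 0.0389
```

Call:
{"op": "jog_arm", "data": {"motion": [{"gripper": 30,"tx": 45,"ty": 0,"tz": -6,"ax": 0,"ay": 0,"az": 0},{"gripper": 30,"tx": 45,"ty": 0,"tz": -6,"ax": 0,"ay": 0,"az": 0},{"gripper": 30,"tx": 45,"ty": 0,"tz": -6,"ax": 0,"ay": 0,"az": 0},{"gripper": 30,"tx": 45,"ty": 0,"tz": -6,"ax": 0,"ay": 0,"az": 0},{"gripper": 30,"tx": 45,"ty": 0,"tz": -6,"ax": 0,"ay": 0,"az": 0},{"gripper": 30,"tx": 45,"ty": 0,"tz": -6,"ax": 0,"ay": 0,"az": 0},{"gripper": 30,"tx": 40,"ty": 0,"tz": -6,"ax": 0,"ay": 0,"az": 0},{"gripper": 30,"tx": 7,"ty": 0,"tz": 0,"ax": 0,"ay": 0,"az": 0},{"gripper": 30,"tx": 0,"ty": 0,"tz": 0,"ax": 0,"ay": 0,"az": 0},{"gripper": 30,"tx": 0,"ty": 0,"tz": 0,"ax": 0,"ay": 0,"az": 0},{"gripper": 30,"tx": 0,"ty": 0,"tz": 0,"ax": 0,"ay": 0,"az": 0}]}}

```text
clock: 19.15
tcp_pos: [0.5711, -0.3344, 0.2281]
orientation: [-1.367, 0.919, -0.918]
contact_force: [1.0, 0.2, -0.2]
grip_width: 0.0389
```

```bash
python3 - <<'E'
from h import *
o=get_obs();print(o["clock"],o["tcp_pos"],o["contact_force"],o["grip_width"])
C=vision.get_calibration("wrist");np.savez("c13.npz",**C);b=save("wrist","w13");t=o["tcp_pos"]
print("tip",proj("wrist",(.6272,-.314,.129),C),"captop",proj("wrist",t+[0,0,.0106],C),"capbot",proj("wrist",t-[0,0,.0234],C))
go((.6272,-.314,.2))
E
```

```text
19.15 [ 0.57106367 -0.33440219  0.22810029] [ 1.00028793  0.17661167 -0.24825424] 0.0388811864209768
tip [329.5 146.5] captop [323.6 348.3] capbot [324.4 304.3]
shift mm [ 2.2 28.2 59.8] M [[0.379, 0.0, 0.926], [-0.926, 0.001, 0.379], [-0.001, -1.0, 0.0]]
```

View pics/w13.png

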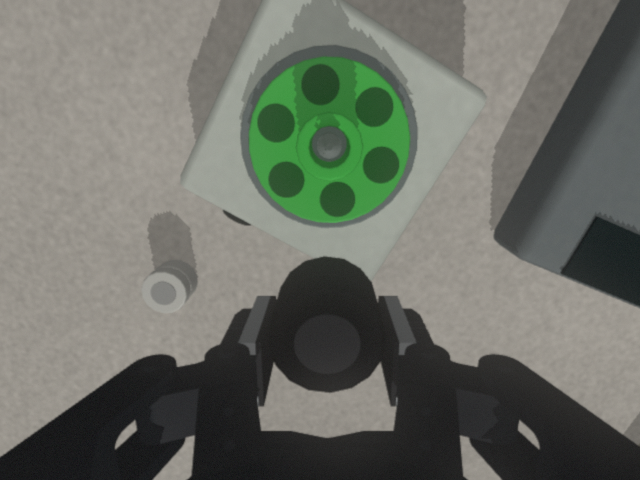

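```bash
python3 - <<'E'
from h import *
im=cv2.imread("pics/w13.png")
cv2.imwrite("pics/crop13.png",np.hstack([cv2.resize(im[105:185,290:370],(400,400),interpolation=cv2.INTER_CUBIC),cv2.convertScaleAbs(cv2.resize(im[240:400,247:407],(400,400)),alpha=2.2)]))
E
```

```text
(no output)
```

View pics/crop13.png

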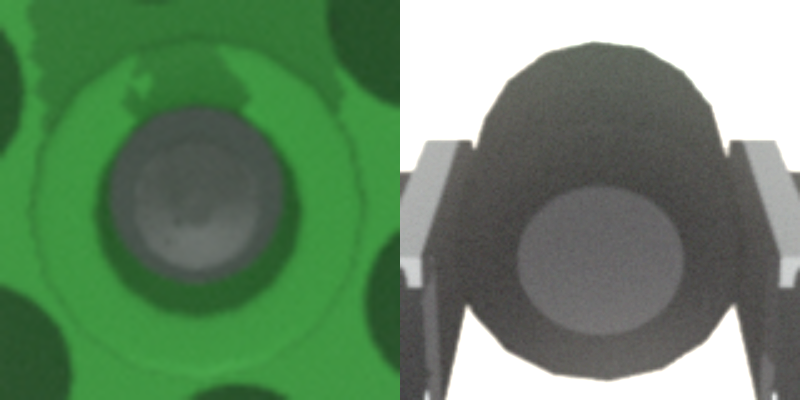

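The spindle is seen at (329,146) and the cap top at (327,344). The wrist view has the same ~1 mm offset as with the carrier, which ended up centred with the TCP at (0.626, -0.3132), so I'm aiming there.

Call:
{"op": "jog_arm", "data": {"motion": [{"gripper": 30,"tx": 1,"ty": 0,"tz": 18.8,"ax": 0,"ay": 0,"az": 0},{"gripper": 30,"tx": 0,"ty": 10,"tz": 20,"ax": 0,"ay": 0,"az": 0},{"gripper": 30,"tx": 0,"ty": 20,"tz": 15,"ax": 0,"ay": 0,"az": 0},{"gripper": 30,"tx": 0,"ty": 20,"tz": 5,"ax": 0,"ay": 0,"az": 0},{"gripper": 30,"tx": 0,"ty": 10,"tz": 0,"ax": 0,"ay": 0,"az": 0},{"gripper": 30,"tx": 0,"ty": 0,"tz": 0,"ax": 0,"ay": 0,"az": 0},{"gripper": 30,"tx": 0,"ty": 0,"tz": 0,"ax": 0,"ay": 0,"az": 0},{"gripper": 30,"tx": 0,"ty": 0,"tz": 0,"ax": 0,"ay": 0,"az": 0}]}}

```text
clock: 20.0
tcp_pos: [0.626, -0.316, 0.1691]
orientation: [-1.367, 0.919, -0.923]
contact_force: [0.3, 0.1, -1.1]
grip_width: 0.0388
```

```bash
python3 - <<'E'
from h import *
o=get_obs();print(o["clock"],o["tcp_pos"],o["contact_force"],o["grip_width"])
go((.6259,-.3134,.137))
a=save("side","s14");b=save("wrist","w14")
cv2.imwrite("pics/crop14.png",cv2.cvtColor(np.hstack([cv2.resize(a[50:150,230:330],(400,400),interpolation=cv2.INTER_CUBIC),cv2.resize(b[160:460,190:490],(400,400))]),cv2.COLOR_RGB2BGR))
E
```

```text
20.0 [ 0.62604252 -0.31603102  0.16907898] [ 0.31174213  0.14086587 -1.13124858] 0.03882303095040226
shift mm [-2.5 32.1  0.8] M [[0.376, 0.002, 0.927], [-0.927, -0.001, 0.376], [0.001, -1.0, 0.001]]
```

View pics/crop14.png

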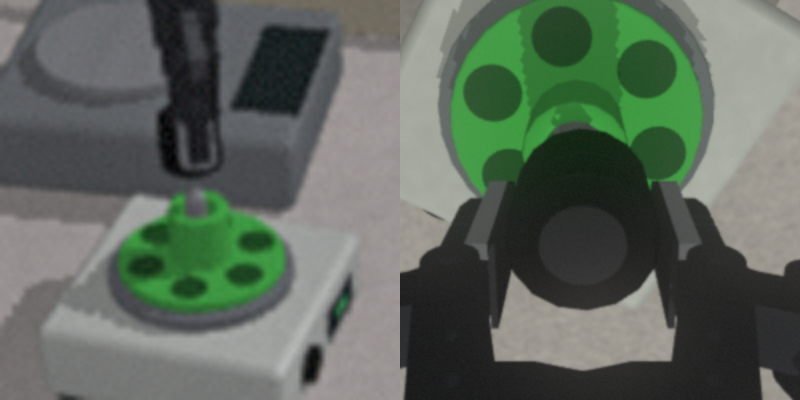

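Call:
{"op": "jog_arm", "data": {"motion": [{"gripper": 30,"tx": -2.5,"ty": 0,"tz": 0.8,"ax": 0,"ay": 0,"az": 0},{"gripper": 30,"tx": 0,"ty": 5,"tz": 0,"ax": 0,"ay": 0,"az": 0},{"gripper": 30,"tx": 0,"ty": 5,"tz": 0,"ax": 0,"ay": 0,"az": 0},{"gripper": 30,"tx": 0,"ty": 3,"tz": 0,"ax": 0,"ay": 0,"az": 0},{"gripper": 30,"tx": 0,"ty": 0,"tz": 0,"ax": 0,"ay": 0,"az": 0},{"gripper": 30,"tx": 0,"ty": 0,"tz": 0,"ax": 0,"ay": 0,"az": 0}]}}

```text
clock: 20.7
tcp_pos: [0.6254, -0.3129, 0.1546]
orientation: [-1.367, 0.921, -0.92]
contact_force: [-0.2, -0.3, -1.9]
grip_width: 0.0391
```

```bash
python3 - <<'E'
from h import *
go((.6259,-.3134,.1374));print(get_obs()["tcp_pos"])
a=save("side","s15");b=save("wrist","w15");t=save("top","t15")
cv2.imwrite("pics/crop15.png",cv2.cvtColor(np.hstack([cv2.resize(a[60:140,240:320],(400,400),interpolation=cv2.INTER_CUBIC),cv2.resize(b[160:460,190:490],(400,400))]),cv2.COLOR_RGB2BGR))
E
```

```text
shift mm [ 0.7 17.2  0.2] M [[0.376, -0.0, 0.927], [-0.927, 0.0, 0.376], [-0.0, -1.0, -0.0]]
[ 0.62543305 -0.31287703  0.15456758]
```

View pics/crop15.png

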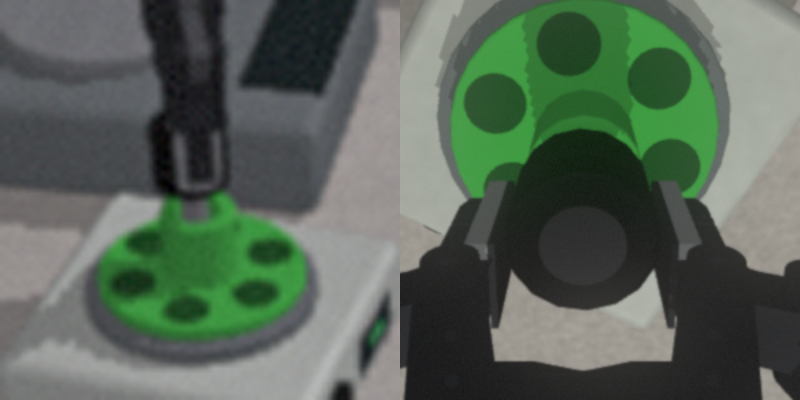

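```bash
python3 - <<'E'
from h import *
for p in((.6259,-.3134,.114),(.6259,-.3134,.129),(.6254,-.3129,.131),(.6254,-.3129,.148),(.6254,-.3129,.165)):print(p,proj("side",p),(proj("side",p)-[240,60])*5)
im=cv2.imread("pics/s15.png")[60:140,240:320];g=im.astype(int)
for v in(28,32,34,36): print(v,im[v,25:55].max(1).tolist())
cv2.imwrite("pics/crop15b.png",cv2.convertScaleAbs(cv2.resize(im[15:55,20:60],(600,600),interpolation=cv2.INTER_CUBIC),alpha=1.8))
E
```

```text
(0.6259, -0.3134, 0.114) [278.7 101.6] [193.5 208. ]
(0.6259, -0.3134, 0.129) [278.2  96.6] [191. 183.]
(0.6254, -0.3129, 0.131) [278.3  96.1] [191.5 180.5]
(0.6254, -0.3129, 0.148) [277.8  90.3] [189.  151.5]
(0.6254, -0.3129, 0.165) [277.3  84.3] [186.5 121.5]
28 [80, 78, 81, 82, 62, 30, 15, 12, 13, 49, 86, 80, 44, 34, 26, 26, 32, 65, 88, 51, 52, 75, 77, 79, 78, 79, 82, 80, 79, 79]
32 [74, 76, 80, 79, 74, 44, 9, 17, 19, 34, 72, 88, 55, 27, 33, 36, 31, 53, 84, 57, 42, 75, 82, 82, 77, 78, 79, 77, 77, 79]
34 [75, 75, 80, 77, 75, 48, 19, 20, 20, 28, 64, 89, 61, 32, 33, 36, 29, 44, 78, 56, 45, 76, 78, 79, 75, 78, 77, 77, 77, 80]
36 [75, 74, 75, 80, 71, 59, 21, 6, 4, 26, 58, 92, 75, 56, 56, 60, 61, 65, 69, 48, 49, 78, 79, 77, 84, 79, 80, 77, 77, 77]
```

View pics/crop15b.png

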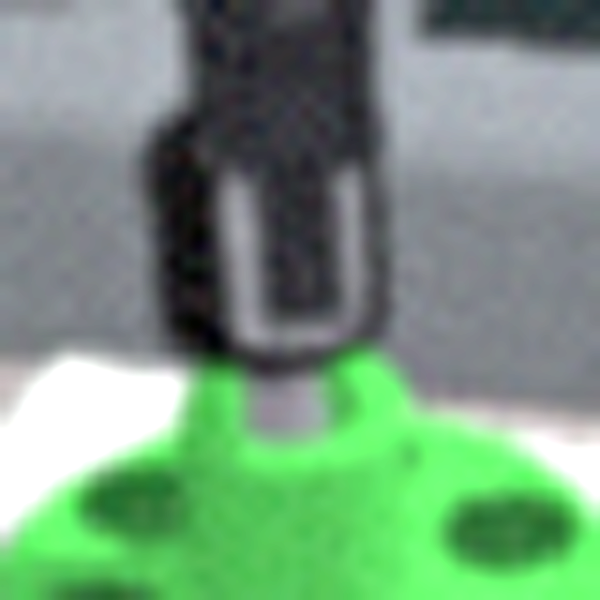

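The side view shows the cap over the spindle within about 2 mm, and the clearance is 4.5 mm. Lowering gently.

Call:
{"op": "jog_arm", "data": {"motion": [{"gripper": 30,"tx": 0,"ty": 3,"tz": 0,"ax": 0,"ay": 0,"az": 0},{"gripper": 30,"tx": 0,"ty": 3,"tz": 0,"ax": 0,"ay": 0,"az": 0},{"gripper": 30,"tx": 0,"ty": 2,"tz": 0,"ax": 0,"ay": 0,"az": 0},{"gripper": 30,"tx": 0,"ty": 2,"tz": 0,"ax": 0,"ay": 0,"az": 0},{"gripper": 30,"tx": 0,"ty": 2,"tz": 0,"ax": 0,"ay": 0,"az": 0},{"gripper": 30,"tx": 0,"ty": 0,"tz": 0,"ax": 0,"ay": 0,"az": 0},{"gripper": 30,"tx": 0,"ty": 0,"tz": 0,"ax": 0,"ay": 0,"az": 0}]}}

```text
clock: 21.55
tcp_pos: [0.6255, -0.3129, 0.1428]
orientation: [-1.367, 0.921, -0.92]
contact_force: [-0.7, 0.5, -1.3]
grip_width: 0.0386
```

Call:
{"op": "jog_arm", "data": {"motion": [{"gripper": 30,"tx": 0,"ty": 1.5,"tz": 0,"ax": 0,"ay": 0,"az": 0},{"gripper": 30,"tx": 0,"ty": 1.5,"tz": 0,"ax": 0,"ay": 0,"az": 0},{"gripper": 30,"tx": 0,"ty": 1,"tz": 0,"ax": 0,"ay": 0,"az": 0},{"gripper": 30,"tx": 0,"ty": 0.5,"tz": 0,"ax": 0,"ay": 0,"az": 0},{"gripper": 30,"tx": 0,"ty": 0,"tz": 0,"ax": 0,"ay": 0,"az": 0},{"gripper": 30,"tx": 0,"ty": 0,"tz": 0,"ax": 0,"ay": 0,"az": 0}]}}

```text
clock: 22.15
tcp_pos: [0.6255, -0.3129, 0.1384]
orientation: [-1.367, 0.92, -0.921]
contact_force: [-0.8, -0.3, -0.1]
grip_width: 0.0392
```

Call:
{"op": "jog_arm", "data": {"motion": [{"gripper": 30,"tx": 0,"ty": 0.6,"tz": 0,"ax": 0,"ay": 0,"az": 0},{"gripper": 30,"tx": 0,"ty": 0.5,"tz": 0,"ax": 0,"ay": 0,"az": 0},{"gripper": 30,"tx": 0,"ty": 0,"tz": 0,"ax": 0,"ay": 0,"az": 0},{"gripper": 30,"tx": 0,"ty": 0,"tz": 0,"ax": 0,"ay": 0,"az": 0},{"gripper": 30,"tx": 0,"ty": 0,"tz": 0,"ax": 0,"ay": 0,"az": 0}]}}

```text
clock: 22.65
tcp_pos: [0.6256, -0.3129, 0.1376]
orientation: [-1.367, 0.92, -0.921]
contact_force: [-1.7, 0.3, 3.1]
grip_width: 0.0388
```

Call:
{"op": "jog_arm", "data": {"motion": [{"gripper": 30,"tx": 0,"ty": 0.4,"tz": 0,"ax": 0,"ay": 0,"az": 0},{"gripper": 30,"tx": 0,"ty": 0,"tz": 0,"ax": 0,"ay": 0,"az": 0},{"gripper": 30,"tx": 0,"ty": 0,"tz": 0,"ax": 0,"ay": 0,"az": 0}]}}

```text
clock: 22.95
tcp_pos: [0.6256, -0.3129, 0.1375]
orientation: [-1.367, 0.92, -0.921]
contact_force: [-3.2, 0.6, 6.2]
grip_width: 0.0385
```

The cap is seated: contact at TCP z = 0.1375, where 0.1374 was expected. Releasing and backing away.

Call:
{"op": "jog_arm", "data": {"motion": [{"gripper": 50,"tx": 0,"ty": -0.5,"tz": 0,"ax": 0,"ay": 0,"az": 0},{"gripper": 60,"tx": 0,"ty": 0,"tz": 0,"ax": 0,"ay": 0,"az": 0},{"gripper": 70,"tx": 0,"ty": 0,"tz": 0,"ax": 0,"ay": 0,"az": 0},{"gripper": 70,"tx": 0,"ty": 0,"tz": 0,"ax": 0,"ay": 0,"az": 0},{"gripper": 70,"tx": 0,"ty": -10,"tz": 0,"ax": 0,"ay": 0,"az": 0},{"gripper": 85,"tx": 0,"ty": -30,"tz": 0,"ax": 0,"ay": 0,"az": 0},{"gripper": 85,"tx": 0,"ty": -40,"tz": 0,"ax": 0,"ay": 0,"az": 0},{"gripper": 85,"tx": 0,"ty": -30,"tz": 0,"ax": 0,"ay": 0,"az": 0},{"gripper": 85,"tx": 0,"ty": 0,"tz": 0,"ax": 0,"ay": 0,"az": 0},{"gripper": 85,"tx": 0,"ty": 0,"tz": 0,"ax": 0,"ay": 0,"az": 0},{"gripper": 85,"tx": 0,"ty": 0,"tz": 0,"ax": 0,"ay": 0,"az": 0}]}}

```text
clock: 24.05
tcp_pos: [0.6248, -0.3126, 0.2463]
orientation: [-1.368, 0.922, -0.919]
contact_force: [0.2, -0.9, -0.1]
grip_width: 0.0849
```

```bash
python3 - <<'E'
from h import *
o=get_obs();print(o["clock"],o["tcp_pos"],o["contact_force"],o["grip_width"])
C=vision.get_calibration("wrist");b=save("wrist","w16");a=save("side","s16")
for z in(.114,.148):print(z,proj("wrist",(.6264,-.314,z),C),proj("side",(.6264,-.314,z)))
cv2.imwrite("pics/crop16.png",cv2.cvtColor(np.hstack([cv2.resize(b[100:340,210:450],(400,400)),cv2.resize(a[65:145,240:320],(400,400),interpolation=cv2.INTER_CUBIC)]),cv2.COLOR_RGB2BGR))
E
```

```text
24.05 [ 0.62480401 -0.31264904  0.24631355] [ 0.19888035 -0.8599718  -0.07046076] 0.08486072416930594
0.114 [328.4 232.9] [278.5 101.5]
0.148 [328.5 248. ] [277.5  90. ]
```

View pics/crop16.png

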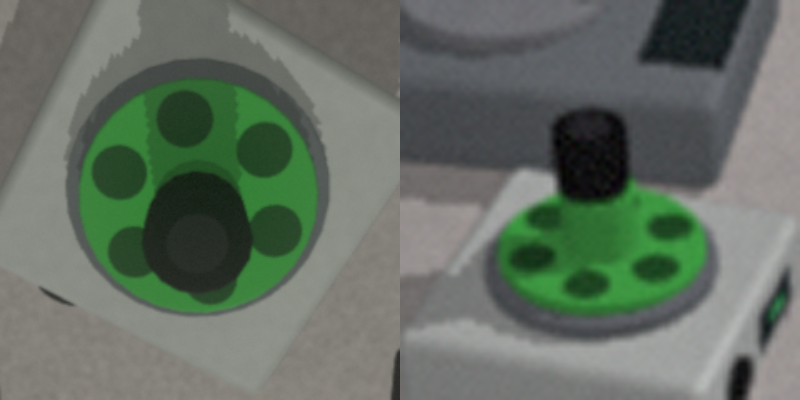

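The cap stands level and concentric on the hub: its top is at (328,246), predicted (328,248). The gripper is clear. Handing in.

```bash
python3 -c "
from bench import ticket,get_obs
print(ticket.hand_in(),get_obs()['clock'])"
```

```text
the job is handed in; nothing more can be done
the job is handed in; nothing more can be done
```

I fitted the green carrier over the spindle, lowered it flat onto the turntable and let go. Then I put the black cap on the spindle, lowered it onto the carrier's hub and let go, and handed the job in at about 24 s of the 64 s allowed.

**Carrier:** It made contact where its underside should be, about 70 mm above the table. After release, its centre was within about 1 mm of the spindle as seen from the wrist, and its outline measured 54.6 mm in radius at the height it should sit (true radius 55 mm).

**Cap:** It made contact within 0.1 mm of the expected height. The last wrist and side pictures show it upright and centred on the hub, with the gripper open and clear. I judged the cap's level by eye.

**Forces:** The readings I took stayed at or below about 7 N.

**Disagreements:** The wrist camera read 1–1.5 mm off the arm's own position; I allowed for it when placing the cap. Before the cap went on, the side view put it up to 2 mm off the spindle, inside the 4.5 mm clearance. My first two move calls were refused for missing keys, so they moved nothing.

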